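# Hold the sprung hood of the occupied test cell just short of its balance point

## Robot

A 6-joint arm with a two-finger parallel gripper is mounted at the origin on the work surface. World frame = base frame: x ahead of the robot, y to its left, z up, the work surface at z = 0. Lengths are in m, angles in rad, forces in N, time in s.
With the tool pointing down it reaches from about 0.375 to 0.9 m from the base axis. Payload 3.1 kg.
Tool frame: the origin (TCP) lies at the very end of the fingers, on their centre line; the grasp point (between the pads) lies 19 mm behind it; x points along the fingers, y is the direction in which the jaws open and shut, and the axes are right-handed (so a half turn about x gives the same grasp; the last joint's range is limited). The gripper opens to 85 mm and grips with 20 to 120 N. Pads are 22 mm wide; open, the fingers measure 114 mm over their backs; the gripper's body (76 mm by 85 mm) begins 54 mm behind the grasp point. The pads swing forward as they close: fully open they stand 13 mm farther back than shut.
Start: joints at [1.046, 0.527, 1.433, -0, 1.181, -0.178], TCP at [0.212, 0.588, 0.231] pointing down, gripper open.
Joint ranges: [-3.08, 3.08], [-0.75, 2.2], [0.22, 2.44], [-1.43, 4.57], [0, 2.65], [-2.85, 2.85]. Speed limits (rad/s): [2.79, 2.79, 3.14, 3.14, 3.14, 3.14].

## Interface

Orientations are given as a unit quaternion [x, y, z, w].
In Python, from station import sense, snapshot, camera_model, sign_off gives the robot as it stands.
- The arm moves only by the tool step_arm, never from a script. Its argument "increments" is one flat list of numbers, 5 for each row, row after row: the shift along the tool's x, y, z in units of 60 mm (1.0 is 60 mm), then the turn about the tool's x in units of 5 degrees (1.0 is 5 degrees), then the closure, from 0 (fully open) to 1 (shut). A call has exactly 5 rows; each row is the pose to reach, as a shift and turn from the pose measured when the call began, along the tool's axes at that moment; what a row does not reach only later rows make up. A row lasts 1/8 s, in which the tool goes at most 62.5 mm and 10.7 degrees, less where a joint would pass 70% of its speed; a pose out of reach is approached as far as the arm can. A call with a gripper value outside its range is refused whole. The fingers move at their own pace and stop on an object; "grip_force" is the grip in N (left out, the last holds). Time passes only in rows, so rows that repeat a pose let the fingers close, or fill a call up. It gives the time, the measured TCP pose, the force and the opening at its end, in the units of the state.
- sense(): the state, without advancing time (a new reading comes with each control period).
- snapshot(name): name is "side" or "top" or "wrist"; returns the picture (384x512x3 uint8, blue, green, red); there is no depth.
- camera_model(name): a dict with "vertical_fov" (degrees; the focal length in pixels is half the picture's height over the tangent of half this angle, whatever the lens; pixels are square), "cx", "cy" (the principal point, pixels), "R" (3x3) and "t" (3): a world point X has camera coordinates R X + t. Camera axes: x right, y down, z forward; pixel columns grow to the right and rows downward; lengths in m; the calibration is good to about 2 mm. A picture is of the moment at which its call begins: read the wrist's pose just before it. camera_model takes no time and is no camera call; for the wrist camera it gives the pose at the moment of the call.
- sign_off(): hands the job in, once; it reports no verdict.
The state is a dict: "t": time; "q": joint angles; "qd": joint speeds; "tau": joint torques, N m; "tcp_pos": TCP position; "tool_rot": TCP orientation; "force": force on the tool from outside, world axes, zero at the start; "ft_torque": the same for the moment, N m; "finger_gap": opening from 0.0 (shut) to 1.0 (fully open).
Only numpy, scipy, OpenCV 4.12 (cv2) and the standard library are available. Lean on these libraries where they do the work, as an engineer would, in place of code of your own. Each camera call takes 0.05 s, during which the arm holds its last target. There are 200 camera calls.

## Task

One of the two test cells has the yellow multimeter under its clear hood: take that hood by its red handle, raise it a little past its balance point without letting it fly open towards its stop, then bring it back and hold it still about five degrees below balance, where it would close again if let go. Finish while still holding it there in the gripper; keep the other hood shut and leave everything else on the bench where it is.

Things in the scene. Friction and masses are not known exactly. Their poses are not given: they have to be found in the camera images.
- cell_left: left test cell (+y is the left): fixed grey base, 240 (x) x 200 (y) x 30 mm, with a clear hood hinged at its far edge. Origin: centre of its underside; own -x is the front, roughly towards the robot; +z up. Hood: clear box with aluminium edges, 215 mm deep, 170 mm wide, top 88 mm above the hinge, 0.9 kg
- cell_left_nest (a point): centre of the black mat in the left cell, on which the device lies, 34 mm above the bench
- cell_left_hinge (a point): middle of the left hood's hinge axis, 42 mm above the bench, 105 mm behind the cell's centre; the axis runs along the cell's y. A yellow stripe on the black disc at each end of the hinge marks balance: there the aluminium lower edge of the hood's side is parallel to it
- hood_left (a joint): angle of the left hood (rad): 0 shut; grows as its front rises and swings back away from the robot; stop at 1.75. A lifting spring works against its weight: below the balance angle, 1.0 rad (57 degrees), it falls shut, above it is thrown open. The pull is nil at balance and grows away from it, to about 2.5 N at the handle when shut; it stays nowhere in between by itself
- handle_left (a point): middle of the left hood's handle: red round bar, 12 mm thick, along the cell's y, 82 mm clear between its arms, 50 mm in front of the hood's front face. Shut: 102 mm above the bench, 265 mm in front of and 60 mm above the hinge axis (272 mm radius). Moves with the hood. Pinched across from above, it can turn between the pads while the tool keeps pointing down
- cell_right: right test cell (+y is the left): fixed grey base, 240 (x) x 200 (y) x 30 mm, with a clear hood hinged at its far edge. Origin: centre of its underside; own -x is the front, roughly towards the robot; +z up. Hood: clear box with aluminium edges, 215 mm deep, 170 mm wide, top 88 mm above the hinge, 0.9 kg
- cell_right_nest (a point): centre of the black mat in the right cell, on which the device lies, 34 mm above the bench
- cell_right_hinge (a point): middle of the right hood's hinge axis, 42 mm above the bench, 105 mm behind the cell's centre; the axis runs along the cell's y. A yellow stripe on the black disc at each end of the hinge marks balance: there the aluminium lower edge of the hood's side is parallel to it
- hood_right (a joint): angle of the right hood (rad): 0 shut; grows as its front rises and swings back away from the robot; stop at 1.75. A lifting spring works against its weight: below the balance angle, 1.0 rad (57 degrees), it falls shut, above it is thrown open. The pull is nil at balance and grows away from it, to about 2.5 N at the handle when shut; it stays nowhere in between by itself
- handle_right (a point): middle of the right hood's handle: red round bar, 12 mm thick, along the cell's y, 82 mm clear between its arms, 50 mm in front of the hood's front face. Shut: 102 mm above the bench, 265 mm in front of and 60 mm above the hinge axis (272 mm radius). Moves with the hood. Pinched across from above, it can turn between the pads while the tool keeps pointing down
- meter: yellow handheld multimeter, 100 x 58 x 30 mm, lying face up under one of the hoods; origin at the centre of its underside
- resistor_box: blue box with four black knobs, 90 x 70 x 35 mm, under the other hood; origin at the centre of its underside
- mouse: black computer mouse, 100 mm long, 32 mm high, a bystander on the bench; origin at its underside
- screwdriver: screwdriver lying flat, a bystander on the bench
- mug: blue mug, 80 mm wide, 90 mm high, a bystander on the bench; origin at its underside
- note_cube: green block of notes, 75 x 75 x 50 mm, a bystander on the bench; origin at its underside
- fuse_jar: small jar, 48 mm wide, 60 mm high, a bystander on the bench; origin at its underside
- ref_weight: brass cylinder, 36 mm wide, 40 mm high, a bystander on the bench; origin at its underside

How it is judged:
On the way:
1. the hood over the yellow multimeter, held in the fingers, is raised past its balance point (((horizontal distance between meter and cell_left_nest below 0.07 m and value of joint hood_left above 1.03 rad and contact force between the fingers and hood_left above 0.05 N) or (horizontal distance between meter and cell_right_nest below 0.07 m and value of joint hood_right above 1.03 rad and contact force between the fingers and hood_right above 0.05 N))), for 0.1 s.
At the end, for the whole second after the job is handed in: the hood over the yellow multimeter stands still (under 0.1 rad/s) between 1.5 and 11 degrees (0.025 to 0.19 rad) below its balance angle of 1.0 rad, carried by the fingers (over 0.05 N) and by no loose thing; the other hood is shut (under 0.05 rad) (((horizontal distance between meter and cell_left_nest below 0.07 m and value of joint hood_left between 0.81 and 0.975 rad and velocity of joint hood_left between -0.1 and 0.1 rad/s and contact force between the fingers and hood_left above 0.05 N and value of joint hood_right below 0.05 rad and contact force between each of meter, resistor_box, mouse, screwdriver, mug, note_cube, fuse_jar, ref_weight and hood_left below 0.05 N) or (horizontal distance between meter and cell_right_nest below 0.07 m and value of joint hood_right between 0.81 and 0.975 rad and velocity of joint hood_right between -0.1 and 0.1 rad/s and contact force between the fingers and hood_right above 0.05 N and value of joint hood_left below 0.05 rad and contact force between each of meter, resistor_box, mouse, screwdriver, mug, note_cube, fuse_jar, ref_weight and hood_right below 0.05 N))); the arm keeps its last pose, push and grip.
It fails at once if the hood that does not cover the multimeter is opened (over 0.12 rad) ((horizontal distance between meter and cell_left_nest below 0.07 m and value of joint hood_right above 0.12 rad) or (horizontal distance between meter and cell_right_nest below 0.07 m and value of joint hood_left above 0.12 rad)).
It fails at once if a hood flies open towards its stop (over 1.5 rad) (value of joint any of hood_left, hood_right above 1.5 rad).
It fails at once if a device or bystander is moved more than 25 mm (distance of any of meter, resistor_box, mouse, screwdriver, mug, note_cube, fuse_jar, ref_weight from where it was at the start of the episode above 0.025 m).
It also fails if it takes over 40 s, if anything falls off the work surface, if the arm or the gripper's body presses on something with over 40 N, if the wrist force passes 120 N, or if a joint passes its speed limit or range.

## Working session

There is one attempt and no reset: what is moved stays moved. The work goes in short steps, Python scripts to look and compute and a tool call to move; the robot and the scene stay as the last step left them, time stands still between calls to the robot, and variables do not carry over. Pictures are saved under pics/ and viewed, about 8 in all and at most 12, crops included, and the job is handed in when it is done.

Besides the shell and the picture viewer there is one more tool, called after "Call:" as a command line: name --argument value ..., lists and objects as JSON in quotes. step_arm: Moves the arm, as the interface text tells. Its arguments: {"type":"object","properties":{"increments":{"type":"array","items":{"type":"number"}},"grip_force":{"type":"number"}},"required":["increments"]}

```bash
mkdir -p pics; python3 - <<'E'
from station import *
import cv2
s=sense();print(s)
for n in("top","side"):
    cv2.imwrite(f"pics/{n}0.png",snapshot(n));m=camera_model(n);print(n,m)
E
```

```text
{'t': 0.0, 'q': array([ 1.04647111e+00,  5.28502185e-01,  1.43389960e+00, -6.60032413e-06,
        1.18139860e+00, -1.78509433e-01]), 'qd': array([ 0.00056034,  0.00045423,  0.00070674,  0.00162669,  0.00068933,
       -0.00022455]), 'tau': array([-4.76366095e-04, -4.42349374e+01, -1.78022808e+01, -1.20332697e-04,
        8.33307160e-03, -9.17358030e-07]), 'tcp_pos': array([0.2114679 , 0.58737691, 0.23031235]), 'tool_rot': array([ 0.12092149,  0.69682925, -0.12238867,  0.69629592]), 'force': array([-0.42819887,  0.5142981 , -0.28367642]), 'ft_torque': array([ 0.01666787,  0.01923628, -0.02686511]), 'finger_gap': 0.9988971296032543}
top {'vertical_fov': 47.96851736622546, 'cx': 251.44777919017162, 'cy': 198.37448743643063, 'R': array([[-2.82533390e-02, -9.99600336e-01, -9.58037018e-04],
       [-9.91578210e-01,  2.81477537e-02, -1.26413441e-01],
       [ 1.26389885e-01, -2.62163316e-03, -9.91977179e-01]]), 't': array([0.04032512, 0.51445344, 1.32994241])}
side {'vertical_fov': 45.37916440180469, 'cx': 250.60073476945365, 'cy': 197.98404528812313, 'R': array([[ 0.92602231, -0.37740745,  0.00680365],
       [-0.25913148, -0.64871513, -0.71555541],
       [ 0.27446957,  0.66085724, -0.69852284]]), 't': array([-0.470198  ,  0.20413485,  1.2295395 ])}
```

View pics/top0.png

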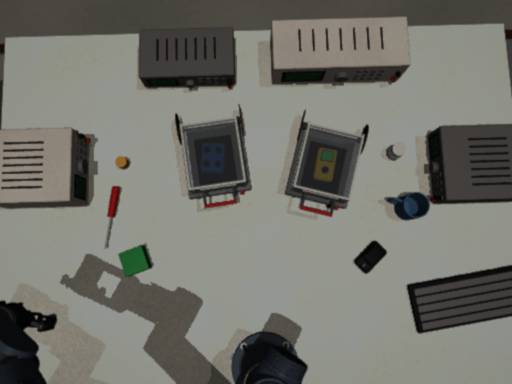

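View pics/side0.png

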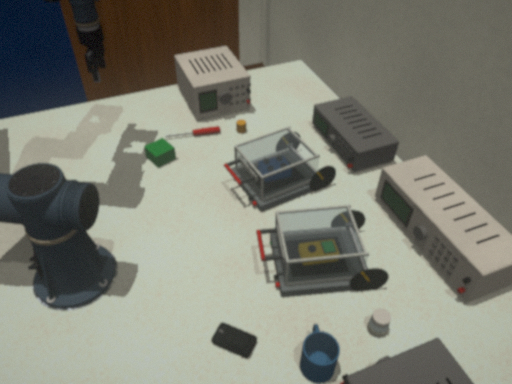

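The meter is under the right cell's hood, at about (325,163) in the top view. Its red handle is at about (316,210). Next I'll enlarge that area.

```bash
python3 - <<'E'
import cv2,numpy as np
a=cv2.imread("pics/top0.png")[95:225,275:380];b=cv2.imread("pics/side0.png")[195:305,245:395]
f=lambda i,k:cv2.resize(i,None,fx=k,fy=k,interpolation=cv2.INTER_CUBIC)
a=f(a,4);b=f(b,2.5)
o=np.zeros((520,800,3),np.uint8);o[:a.shape[0],:420]=a;o[:b.shape[0],425:425+b.shape[1]]=b
cv2.imwrite("pics/c1.png",o)
E
```

```text
(no output)
```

View pics/c1.png

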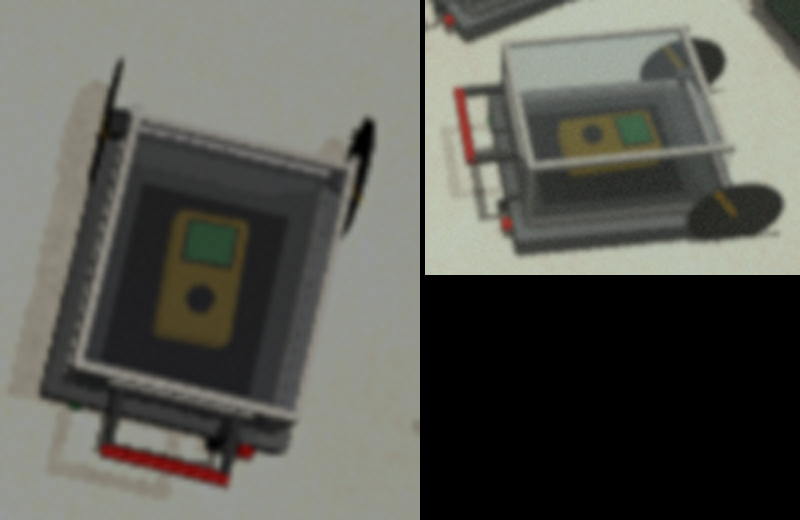

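The handle bar runs from (100,450) to (228,481) in the top crop and from (458,90) to (472,160) in the side crop. I'll triangulate from these.

```bash
cat > h.py <<'E'
from station import *
import numpy as np,cv2
from scipy.spatial.transform import Rotation as Ro
def ray(m,p):
    f=192/np.tan(np.radians(m["vertical_fov"]/2))
    d=m["R"].T@np.array([(p[0]-m["cx"])/f,(p[1]-m["cy"])/f,1]);return -m["R"].T@m["t"],d
def atz(m,p,z):
    c,d=ray(m,p);return c+d*(z-c[2])/d[2]
def proj(m,X):
    f=192/np.tan(np.radians(m["vertical_fov"]/2));c=m["R"]@X+m["t"];return np.array([m["cx"],m["cy"]])+f*c[:2]/c[2]
def inst(h):
    pass
E
python3 - <<'E'
from h import *
T=camera_model("top");S=camera_model("side")
t=lambda u,v:(275+(u+.5)/4-.5,95+(v+.5)/4-.5)
s=lambda u,v:(245+(u-425+.5)/2.5-.5,195+(v+.5)/2.5-.5)
def tri(*r):
    A=0;b=0
    for c,d in r:
        d=d/np.linalg.norm(d);P=np.eye(3)-np.outer(d,d);A=A+P;b=b+P@c
    return np.linalg.solve(A,b)
for a,b in(((100,450),(458,90)),((228,481),(472,160))):
    print(atz(T,t(*a),.102),atz(S,s(*b),.102),tri(ray(T,t(*a)),ray(S,s(*b))))
L=atz(T,t(100,450),.102);R=atz(T,t(228,481),.102);d=L-R;print("len",np.linalg.norm(d),"yaw",np.degrees(np.arctan2(-d[0],d[1])))
L=atz(T,t(80,362),.130);R=atz(T,t(297,416),.130);d=L-R;print("top edge",L,R,np.linalg.norm(d),"yaw",np.degrees(np.arctan2(-d[0],d[1])))
L=atz(T,t(137,108),.13);R=atz(T,t(350,168),.13);d=L-R;print("back edge",L,R,np.linalg.norm(d),"yaw",np.degrees(np.arctan2(-d[0],d[1])))
print(Ro.from_quat(sense()["tool_rot"]).as_matrix().round(3))
E
```

```text
[ 0.47612882 -0.11719732  0.102     ] [ 0.47819164 -0.12163798  0.102     ] [ 0.47807402 -0.11810098  0.09795638]
[ 0.45021837 -0.21153798  0.102     ] [ 0.45506344 -0.21251318  0.102     ] [ 0.45256208 -0.21221691  0.10218495]
len 0.09783410407358488 yaw -15.357485193368346
top edge [ 0.53865395 -0.10205529  0.13      ] [ 0.49415026 -0.25924838  0.13      ] 0.16337149926108507 yaw -15.80760248234989
back edge [ 0.7299358  -0.15262784  0.13      ] [ 0.67927644 -0.3093451   0.13      ] 0.16470176224631003 yaw -17.91359439076971
[[-0.001  0.339  0.941]
 [-0.002  0.941 -0.339]
 [-1.    -0.002 -0.   ]]
```

Call:
step_arm --increments '[0,-0.5,0.66,1.4,0.2,0,-1.0,1.32,2.8,0.4,0,-1.5,2.0,4.2,0.5,0,-2.0,2.65,5.6,0.5,0,-2.5,3.3,7,0.5]'

```text
t: 0.72
tcp_pos: [0.3474, 0.3777, 0.2304]
tool_rot: [0.326, 0.627, -0.328, 0.627]
force: [0.7, -0.1, 0.3]
finger_gap: 0.499
```

```bash
cat >> h.py <<'E'
H=np.array([.720,-.235,.042]);YAW=np.radians(-15.5)
def go(P,yaw=YAW):
    s=sense();R=Ro.from_quat(s["tool_rot"]).as_matrix()
    d=R.T@(np.array(P)-s["tcp_pos"])/.06
    a=np.arctan2(R[1,1],R[0,1]);print("t",s["t"].__round__(2),"tcp",s["tcp_pos"].round(4),"gap",round(s["finger_gap"],3),"F",s["force"].round(1),"inc",d.round(3),"turn",round(np.degrees(a-yaw)/5,2),"down",R[:,0].round(3))
def hp(th,dz=-.019):
    a=th+.2227;return H+np.array([-.272*np.cos(a)*np.cos(YAW),-.272*np.cos(a)*np.sin(YAW),.272*np.sin(a)+dz])
E
python3 - <<'E'
from h import *
go([.4645,-.1645,.2])
E
```

```text
t 0.72 tcp [0.3474 0.3777 0.2304] gap 0.499 F [ 0.7 -0.1  0.3] inc [ 0.522 -3.579  8.523] turn 10.09 down [-0.001 -0.002 -1.   ]
```

Call:
step_arm --increments '[0,-0.36,0.85,1,0.5,0,-0.72,1.7,2,0.5,0,-1.08,2.55,3,0.5,0,-1.44,3.4,4,0.5,0,-1.8,4.25,5,0.5]'

```text
t: 1.35
tcp_pos: [0.4051, 0.1051, 0.2308]
tool_rot: [0.455, 0.541, -0.456, 0.541]
force: [0.9, -0.1, 0.7]
finger_gap: 0.501
```

```bash
python3 -c "
from h import *
go([.4645,-.1645,.2])"
```

```text
t 1.35 tcp [0.4051 0.1051 0.2308] gap 0.501 F [ 0.9 -0.1  0.7] inc [0.521 0.21  4.596] turn 5.06 down [-0.001 -0.002 -1.   ]
```

Call:
step_arm --increments '[0,0.04,0.92,1,0.5,0,0.08,1.84,2,0.5,0,0.12,2.76,3,0.5,0.1,0.17,3.68,4,0.5,0.2,0.21,4.6,5.05,0.5]'

```text
t: 1.98
tcp_pos: [0.4646, -0.1665, 0.219]
tool_rot: [-0.563, -0.427, 0.564, -0.428]
force: [1.6, 0.3, -0.4]
finger_gap: 0.501
```

```bash
python3 - <<'E'
from h import *
go([.4645,-.1645,.083])
m=camera_model("wrist");i=snapshot("wrist")
print(proj(m,np.array([.4645,-.1645,.102])),m["R"],-m["R"].T@m["t"])
j=snapshot("top")[150:240,270:370]
j=cv2.resize(j,None,fx=2.8,fy=2.8,interpolation=cv2.INTER_CUBIC)
o=np.zeros((384,800,3),np.uint8);o[:,:512]=i;o[:j.shape[0],515:515+j.shape[1]]=j
cv2.imwrite("pics/w1.png",o)
E
```

```text
t 1.98 tcp [ 0.4646 -0.1665  0.219 ] gap 0.501 F [ 1.6  0.3 -0.4] inc [ 2.266 -0.009 -0.036] turn -0.03 down [-0.001 -0.002 -1.   ]
[253.21283432 185.20837024] [[ 0.96280069 -0.27020441 -0.00210097]
 [-0.25837573 -0.92287277  0.2855658 ]
 [-0.07910006 -0.27440011 -0.9583568 ]] [ 0.48430475 -0.09623758  0.36016628]
```

View pics/w1.png

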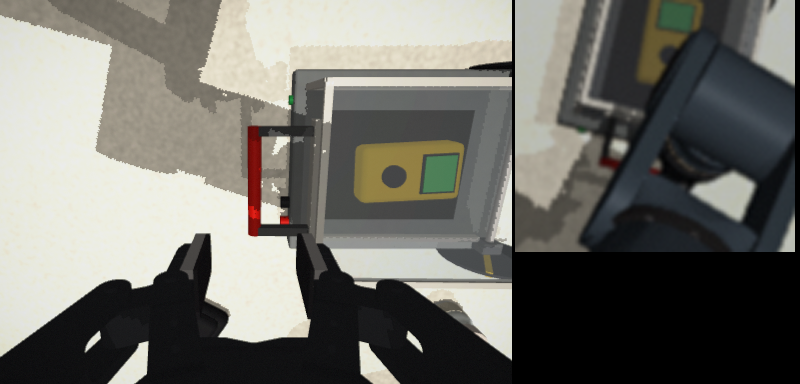

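The wrist view shows the bar centred at (254,181) between the finger columns. The prediction was (253,185), so it agrees within 4 mm along the bar. I'll descend and grip.

Call:
step_arm --increments '[0.6,-0.01,-0.1,0,0.5,1.2,-0.01,-0.1,0,0.5,1.8,-0.01,-0.1,0,0.5,2.25,-0.01,-0.1,0,0.5,2.25,-0.01,-0.1,0,0.5]'

```text
t: 2.7
tcp_pos: [0.466, -0.1635, 0.0821]
tool_rot: [-0.562, -0.427, 0.565, -0.427]
force: [-0.4, 0.5, 0.2]
finger_gap: 0.503
```

Call:
step_arm --increments '[0,0,0,0,0.7,0,0,0,0,1,0,0,0,0,1,0,0,0,0,1,0,0,0,0,1]' --grip_force 40

```text
t: 3.32
tcp_pos: [0.4659, -0.1633, 0.0824]
tool_rot: [-0.562, -0.427, 0.565, -0.426]
force: [-0.3, 1.5, 0.3]
finger_gap: 0.123
```

```bash
python3 - <<'E'
from h import *
go([.4645,-.1645,.083])
cv2.imwrite("pics/w2.png",snapshot("wrist"))
for th in(.05,.1,.2,.3):go(sense()["tcp_pos"]+hp(th)-hp(0))
E
```

```text
t 3.33 tcp [ 0.4659 -0.1633  0.0824] gap 0.123 F [-0.3  1.5  0.3] inc [-0.01  -0.017  0.025] turn -0.05 down [-0.004 -0.002 -1.   ]
t 3.38 tcp [ 0.4659 -0.1633  0.0823] gap 0.122 F [-0.5  0.4  0.6] inc [-0.22   0.055  0.   ] turn -0.05 down [-0.004 -0.002 -1.   ]
t 3.38 tcp [ 0.4659 -0.1633  0.0823] gap 0.122 F [-0.5  0.4  0.6] inc [-0.437  0.121  0.001] turn -0.05 down [-0.004 -0.002 -1.   ]
t 3.38 tcp [ 0.4659 -0.1633  0.0823] gap 0.122 F [-0.5  0.4  0.6] inc [-0.859  0.284  0.001] turn -0.05 down [-0.004 -0.002 -1.   ]
t 3.38 tcp [ 0.4659 -0.1633  0.0823] gap 0.122 F [-0.5  0.4  0.6] inc [-1.263e+00  4.900e-01  1.000e-03] turn -0.05 down [-0.004 -0.002 -1.   ]
```

View pics/w2.png

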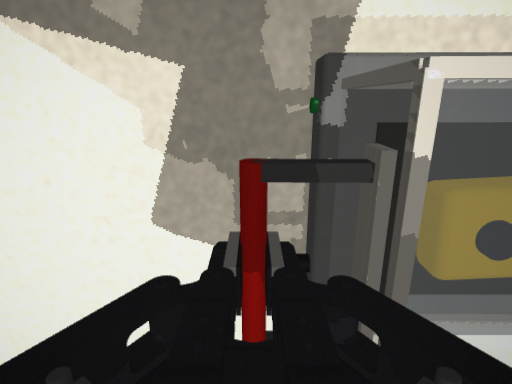

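The fingers hold the bar, with a gap of 0.12 (about 10 mm). I'll lift along the arc.

```bash
cat >> h.py <<'E'
REF=np.array([.4659,-.1633,.0823])
def th():
    d=sense()["tcp_pos"]-REF+hp(0,0)-H; f=d[:2]@[np.cos(YAW),np.sin(YAW)];l=d[:2]@[-np.sin(YAW),np.cos(YAW)]
    print("theta %.3f r %.4f lat %.4f"%(np.arctan2(d[2],-f)-.2227,np.hypot(f,d[2]),l))
def plan(ths):
    th()
    for x in ths: print("%.2f"%x,end=" ");go(REF+hp(x)-hp(0))
E
python3 -c "
from h import *
plan([.06,.12,.18,.25,.32])"
```

```text
theta 0.000 r 0.2720 lat -0.0000
0.06 t 3.38 tcp [ 0.4659 -0.1633  0.0823] gap 0.122 F [-0.5  0.4  0.6] inc [-0.263  0.067 -0.   ] turn -0.05 down [-0.004 -0.002 -1.   ]
0.12 t 3.38 tcp [ 0.4659 -0.1633  0.0823] gap 0.122 F [-0.5  0.4  0.6] inc [-0.522  0.15   0.   ] turn -0.05 down [-0.004 -0.002 -1.   ]
0.18 t 3.38 tcp [ 0.4659 -0.1633  0.0823] gap 0.122 F [-0.5  0.4  0.6] inc [-0.776  0.248  0.   ] turn -0.05 down [-0.004 -0.002 -1.   ]
0.25 t 3.38 tcp [ 0.4659 -0.1633  0.0823] gap 0.122 F [-0.5  0.4  0.6] inc [-1.064e+00  3.820e-01  1.000e-03] turn -0.05 down [-0.004 -0.002 -1.   ]
0.32 t 3.38 tcp [ 0.4659 -0.1633  0.0823] gap 0.122 F [-0.5  0.4  0.6] inc [-1.341e+00  5.350e-01  1.000e-03] turn -0.05 down [-0.004 -0.002 -1.   ]
```

Call:
step_arm --increments '[-0.26,0.07,0,0,1,-0.52,0.15,0,0,1,-0.78,0.25,0,0,1,-1.06,0.38,0,0,1,-1.34,0.53,0,0,1]'

```text
t: 4.0
tcp_pos: [0.4938, -0.1711, 0.1619]
tool_rot: [-0.561, -0.43, 0.567, -0.424]
force: [-4.7, 0.1, -1.9]
finger_gap: 0.12
```

```bash
python3 -c "
from h import *
plan([.38,.44,.5,.56,.62])"
```

```text
theta 0.311 r 0.2745 lat -0.0000
0.38 t 4.0 tcp [ 0.4938 -0.1711  0.1619] gap 0.12 F [-4.7  0.1 -1.9] inc [-0.244  0.201 -0.001] turn -0.04 down [-0.011  0.001 -1.   ]
0.44 t 4.0 tcp [ 0.4938 -0.1711  0.1619] gap 0.12 F [-4.7  0.1 -1.9] inc [-0.465  0.359 -0.001] turn -0.04 down [-0.011  0.001 -1.   ]
0.50 t 4.0 tcp [ 0.4938 -0.1711  0.1619] gap 0.12 F [-4.7  0.1 -1.9] inc [-0.676  0.53  -0.001] turn -0.04 down [-0.011  0.001 -1.   ]
0.56 t 4.0 tcp [ 0.4938 -0.1711  0.1619] gap 0.12 F [-4.7  0.1 -1.9] inc [-0.876  0.714 -0.001] turn -0.04 down [-0.011  0.001 -1.   ]
0.62 t 4.0 tcp [ 0.4938 -0.1711  0.1619] gap 0.12 F [-4.7  0.1 -1.9] inc [-1.065e+00  9.100e-01 -1.000e-03] turn -0.04 down [-0.011  0.001 -1.   ]
```

Call:
step_arm --increments '[-0.24,0.2,0,0,1,-0.46,0.36,0,0,1,-0.68,0.53,0,0,1,-0.88,0.71,0,0,1,-1.06,0.91,0,0,1]'

```text
t: 4.62
tcp_pos: [0.539, -0.1837, 0.2246]
tool_rot: [-0.556, -0.436, 0.571, -0.419]
force: [-17.8, 2.4, 14.0]
finger_gap: 0.122
```

```bash
python3 - <<'E'
from h import *
plan([.68,.74,.8,.86,.91])
i=snapshot("side")[160:310,225:405]
cv2.imwrite("pics/s1.png",cv2.resize(i,None,fx=4,fy=4,interpolation=cv2.INTER_CUBIC))
E
```

```text
theta 0.596 r 0.2772 lat -0.0001
0.68 t 4.62 tcp [ 0.539  -0.1837  0.2246] gap 0.122 F [-17.8   2.4  14. ] inc [-0.196  0.342 -0.002] turn -0.03 down [-0.032  0.006 -0.999]
0.74 t 4.62 tcp [ 0.539  -0.1837  0.2246] gap 0.122 F [-17.8   2.4  14. ] inc [-0.365  0.555 -0.002] turn -0.03 down [-0.032  0.006 -0.999]
0.80 t 4.62 tcp [ 0.539  -0.1837  0.2246] gap 0.122 F [-17.8   2.4  14. ] inc [-0.521  0.778 -0.002] turn -0.03 down [-0.032  0.006 -0.999]
0.86 t 4.62 tcp [ 0.539  -0.1837  0.2246] gap 0.122 F [-17.8   2.4  14. ] inc [-0.663  1.01  -0.002] turn -0.03 down [-0.032  0.006 -0.999]
0.91 t 4.62 tcp [ 0.539  -0.1837  0.2246] gap 0.122 F [-17.8   2.4  14. ] inc [-0.771  1.209 -0.003] turn -0.03 down [-0.032  0.006 -0.999]
```

View pics/s1.png

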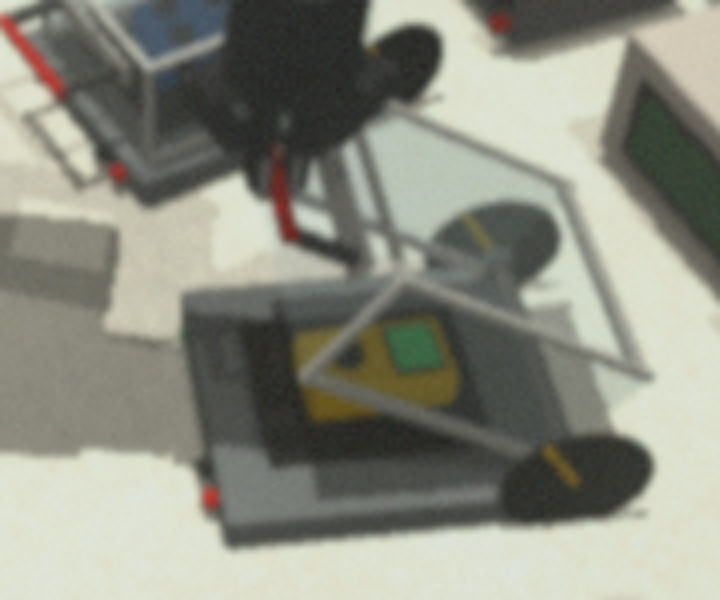

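In the side view the hood is up, and its near lower edge runs from (305,375) to the disc at (530,445). A 20 N radial force has built up, so the hinge estimate is a few mm off. I'll refit the geometry with theta free.

```bash
python3 - <<'E'
from h import *
from scipy.optimize import least_squares
T=camera_model("top");S=camera_model("side")
t=lambda u,v:(275+(u+.5)/4-.5,95+(v+.5)/4-.5)
s=lambda u,v:(245+(u-425+.5)/2.5-.5,195+(v+.5)/2.5-.5)
q=lambda u,v:(225+(u+.5)/4-.5,160+(v+.5)/4-.5)
F=(-.215,.085,.088);Fr=(-.215,-.085,.088);h=(-.265,.047,.06);hr=(-.265,-.047,.06);L=(-.215,-.085,0.003);B=(None,.085,.088);Br=(None,-.085,.088)
D=[(T,t(80,362),F,0),(T,t(297,416),Fr,0),(T,t(137,108),B,0),(T,t(350,168),Br,0),(T,t(100,450),h,0),(T,t(228,481),hr,0),
(S,s(505,45),F,0),(S,s(530,162),Fr,0),(S,s(458,90),h,0),(S,s(472,160),hr,0),(S,s(688,30),B,0),(S,s(730,150),Br,0),
(S,q(305,375),L,1),(S,q(405,275),Fr,1),(S,q(650,375),Br,1),(S,q(290,235),hr,1),(S,q(567,183),B,1),(S,q(390,105),F,1)]
def res(p):
    hx,hy,yw,th,b,hz=p;o=[]
    for m,px,l,k in D:
        l=np.array([b if l[0] is None else l[0],l[1],l[2]]);a=th*k
        v=np.array([l[0]*np.cos(a)+l[2]*np.sin(a),l[1],-l[0]*np.sin(a)+l[2]*np.cos(a)])
        w=np.array([hx,hy,hz])+Ro.from_euler('z',yw).apply(v);o+=list(proj(m,w)-px)
    o.append((hz-.042)/.001)
    return o
r=least_squares(res,[.72,-.235,-.27,.6,-.02,.042],loss="soft_l1",f_scale=1.);print(r.x.round(4),np.degrees(r.x[2]));print(np.array(r.fun)[:36].reshape(-1,2).round(1).tolist())
hx,hy,yw=r.x[:3];c=np.array([np.cos(yw),np.sin(yw)])
st=sense();g=st["tcp_pos"]-.019*Ro.from_quat(st["tool_rot"]).as_matrix()[:,0]
for P in (np.array([.4659,-.1633,.1013]),g):
    d=P-[hx,hy,r.x[5]];f=d[:2]@c;print("r",np.hypot(f,d[2]),"th",np.arctan2(d[2],-f)-.2227)
E
```

```text
[ 0.7227 -0.2384 -0.2769  0.5804 -0.0167  0.0418] -15.862756847118739
[[-1.4, -0.1], [0.7, 0.5], [-0.2, 0.1], [2.0, -1.4], [1.1, -1.5], [-0.2, -1.6], [-1.0, -1.5], [-0.4, 2.4], [0.7, -0.4], [-0.3, -0.3], [-1.5, -1.0], [-0.0, 0.3], [1.7, -1.3], [-0.3, 2.0], [-0.6, 1.3], [0.6, 0.5], [0.1, 0.3], [-11.8, -5.8]]
r 0.27404046295404577 th -0.0038348060738825906
r 0.2779594237355975 th 0.6002252425959282
```

```bash
cat >> h.py <<'E'
def plan2(ths,r):
    th()
    for x,rr in zip(ths,r):
        d=(hp(x,0)-H)*rr/.272; print("%.2f"%x,end=" ");go(REF-hp(0,0)+H+d)
E
python3 -c "
from h import *
print(sense()['ft_torque'])
plan2([.65,.7,.75,.8,.85],[.279,.28,.28,.28,.28])"
```

```text
[0.8471116  3.23275275 0.02401366]
theta 0.606 r 0.2772 lat -0.0002
0.65 t 4.67 tcp [ 0.541  -0.1843  0.2266] gap 0.123 F [-16.6   5.1  16.3] inc [-0.16   0.129 -0.003] turn -0.03 down [-0.028  0.005 -1.   ]
0.70 t 4.67 tcp [ 0.541  -0.1843  0.2266] gap 0.123 F [-16.6   5.1  16.3] inc [-0.323  0.296 -0.003] turn -0.03 down [-0.028  0.005 -1.   ]
0.75 t 4.67 tcp [ 0.541  -0.1843  0.2266] gap 0.123 F [-16.6   5.1  16.3] inc [-0.464  0.482 -0.003] turn -0.03 down [-0.028  0.005 -1.   ]
0.80 t 4.67 tcp [ 0.541  -0.1843  0.2266] gap 0.123 F [-16.6   5.1  16.3] inc [-0.596  0.674 -0.003] turn -0.03 down [-0.028  0.005 -1.   ]
0.85 t 4.67 tcp [ 0.541  -0.1843  0.2266] gap 0.123 F [-16.6   5.1  16.3] inc [-0.719  0.873 -0.003] turn -0.03 down [-0.028  0.005 -1.   ]
```

Call:
step_arm --increments '[-0.16,0.13,0,0,1,-0.32,0.3,0,0,1,-0.46,0.48,0,0,1,-0.6,0.67,0,0,1,-0.72,0.87,0,0,1]' --grip_force 30

```text
t: 5.3
tcp_pos: [0.5917, -0.1985, 0.2677]
tool_rot: [-0.556, -0.436, 0.571, -0.419]
force: [-1.7, -0.4, -0.8]
finger_gap: 0.122
```

```bash
python3 -c "
from h import *
print(sense()['ft_torque'])
plan2([.89,.93,.97,1.01,1.04],[.282,.283,.283,.283,.283])"
```

```text
[ 0.08745016  0.44960862 -0.01151078]
theta 0.846 r 0.2800 lat -0.0003
0.89 t 5.3 tcp [ 0.5917 -0.1985  0.2677] gap 0.122 F [-1.7 -0.4 -0.8] inc [-0.129  0.162 -0.005] turn -0.03 down [-0.032  0.006 -0.999]
0.93 t 5.3 tcp [ 0.5917 -0.1985  0.2677] gap 0.122 F [-1.7 -0.4 -0.8] inc [-0.229  0.323 -0.005] turn -0.03 down [-0.032  0.006 -0.999]
0.97 t 5.3 tcp [ 0.5917 -0.1985  0.2677] gap 0.122 F [-1.7 -0.4 -0.8] inc [-0.308  0.494 -0.005] turn -0.03 down [-0.032  0.006 -0.999]
1.01 t 5.3 tcp [ 0.5917 -0.1985  0.2677] gap 0.122 F [-1.7 -0.4 -0.8] inc [-0.38   0.668 -0.006] turn -0.03 down [-0.032  0.006 -0.999]
1.04 t 5.3 tcp [ 0.5917 -0.1985  0.2677] gap 0.122 F [-1.7 -0.4 -0.8] inc [-0.429  0.801 -0.006] turn -0.03 down [-0.032  0.006 -0.999]
```

Force is now about 2 N, so the arc fits. I'll go on to about 1.02, then check the angle by camera.

Call:
step_arm --increments '[-0.12,0.16,0,0,1,-0.21,0.33,0,0,1,-0.3,0.5,0,0,1,-0.37,0.67,0,0,1,-0.38,0.7,0,0,1]'

```text
t: 5.92
tcp_pos: [0.6336, -0.2102, 0.2889]
tool_rot: [-0.556, -0.436, 0.571, -0.419]
force: [1.6, -1.9, -8.5]
finger_gap: 0.124
```

```bash
python3 - <<'E'
from h import *
print(sense()['ft_torque'])
plan2([1.05,1.08,1.11,1.14],[.282]*4)
i=snapshot("side")[160:310,225:405]
cv2.imwrite("pics/s2.png",cv2.resize(i,None,fx=4,fy=4,interpolation=cv2.INTER_CUBIC))
E
```

```text
[-0.16589499 -0.18516923  0.02355753]
theta 1.019 r 0.2819 lat -0.0004
1.05 t 5.92 tcp [ 0.6336 -0.2102  0.2889] gap 0.124 F [ 1.6 -1.9 -8.5] inc [-0.052  0.137 -0.007] turn -0.03 down [-0.032  0.006 -0.999]
1.08 t 5.92 tcp [ 0.6336 -0.2102  0.2889] gap 0.124 F [ 1.6 -1.9 -8.5] inc [-0.096  0.271 -0.007] turn -0.03 down [-0.032  0.006 -0.999]
1.11 t 5.92 tcp [ 0.6336 -0.2102  0.2889] gap 0.124 F [ 1.6 -1.9 -8.5] inc [-0.135  0.406 -0.007] turn -0.03 down [-0.032  0.006 -0.999]
1.14 t 5.92 tcp [ 0.6336 -0.2102  0.2889] gap 0.124 F [ 1.6 -1.9 -8.5] inc [-0.171  0.543 -0.007] turn -0.03 down [-0.032  0.006 -0.999]
```

View pics/s2.png

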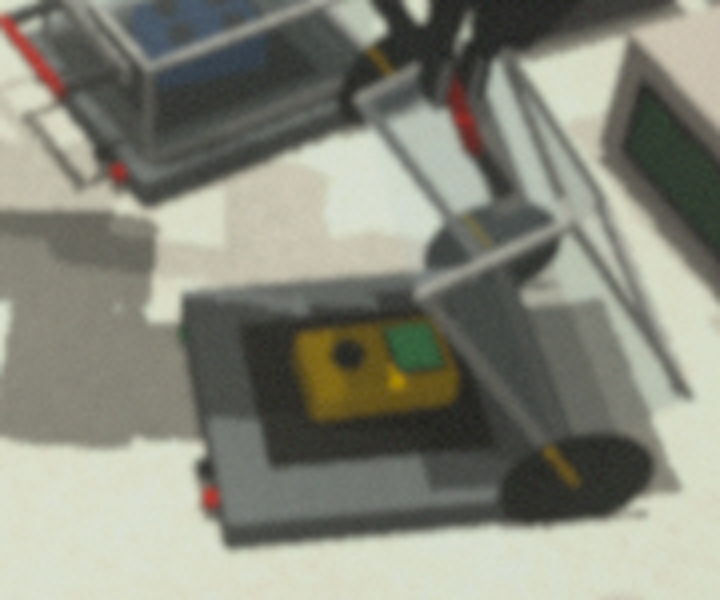

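The near lower edge, (425,297) to (545,447), is now parallel to the yellow stripe, so the hood stands at about balance. The tool-based theta therefore reads about 0.02 high. I'll go a little past balance to a reading of about 1.11.

Call:
step_arm --increments '[-0.04,0.13,0,0,1,-0.075,0.27,0,0,1,-0.11,0.41,0,0,1,-0.11,0.41,0,0,1,-0.11,0.41,0,0,1]'

```text
t: 6.6
tcp_pos: [0.6578, -0.217, 0.2967]
tool_rot: [-0.556, -0.435, 0.571, -0.42]
force: [-0.5, 0.4, 4.5]
finger_gap: 0.122
```

```bash
python3 - <<'E'
from h import *
plan2([1.05,1.0,.96,.93,.92],[.281]*5)
i=snapshot("side")[160:310,225:405]
cv2.imwrite("pics/s3.png",cv2.resize(i,None,fx=4,fy=4,interpolation=cv2.INTER_CUBIC))
E
```

```text
theta 1.112 r 0.2822 lat -0.0004
1.05 t 6.6 tcp [ 0.6578 -0.217   0.2967] gap 0.122 F [-0.5  0.4  4.5] inc [ 0.105 -0.273 -0.007] turn -0.03 down [-0.029  0.005 -1.   ]
1.00 t 6.6 tcp [ 0.6578 -0.217   0.2967] gap 0.122 F [-0.5  0.4  4.5] inc [ 0.186 -0.493 -0.007] turn -0.03 down [-0.029  0.005 -1.   ]
0.96 t 6.6 tcp [ 0.6578 -0.217   0.2967] gap 0.122 F [-0.5  0.4  4.5] inc [ 0.258 -0.665 -0.007] turn -0.03 down [-0.029  0.005 -1.   ]
0.93 t 6.6 tcp [ 0.6578 -0.217   0.2967] gap 0.122 F [-0.5  0.4  4.5] inc [ 0.317 -0.793 -0.007] turn -0.03 down [-0.029  0.005 -1.   ]
0.92 t 6.6 tcp [ 0.6578 -0.217   0.2967] gap 0.122 F [-0.5  0.4  4.5] inc [ 0.338 -0.835 -0.006] turn -0.03 down [-0.029  0.005 -1.   ]
```

View pics/s3.png

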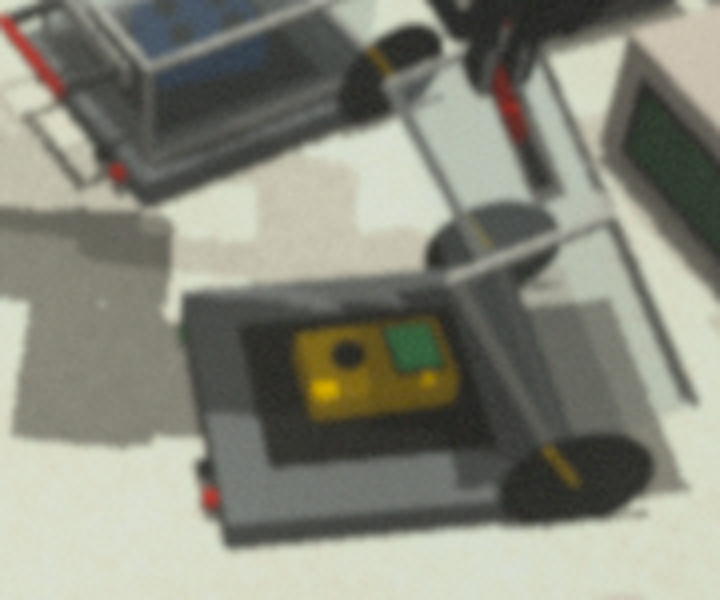

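The edge, (450,285) to (548,447), is now clearly steeper than the stripe, and the bar is still in the fingers. I'll bring it back below balance.

Call:
step_arm --increments '[0.1,-0.27,0,0,1,0.18,-0.49,0,0,1,0.25,-0.66,0,0,1,0.31,-0.79,0,0,1,0.31,-0.79,0,0,1]'

```text
t: 7.28
tcp_pos: [0.6108, -0.2039, 0.2793]
tool_rot: [-0.556, -0.435, 0.571, -0.419]
force: [-1.1, 1.0, 2.8]
finger_gap: 0.116
```

Call:
step_arm --increments '[0,0,0,0,1,0,0,0,0,1,0,0,0,0,1,0,0,0,0,1,0,0,0,0,1]'

```text
t: 7.9
tcp_pos: [0.6109, -0.2039, 0.2794]
tool_rot: [-0.556, -0.435, 0.571, -0.419]
force: [-0.7, 0.5, 1.7]
finger_gap: 0.122
```

```bash
python3 - <<'E'
from h import *
plan2([.93],[.281])
i=snapshot("side")[160:310,225:405]
cv2.imwrite("pics/s4.png",cv2.resize(i,None,fx=4,fy=4,interpolation=cv2.INTER_CUBIC))
E
```

```text
theta 0.928 r 0.2816 lat -0.0004
0.93 t 7.9 tcp [ 0.6109 -0.2039  0.2794] gap 0.122 F [-0.7  0.5  1.7] inc [ 0.006  0.011 -0.006] turn -0.03 down [-0.03   0.005 -1.   ]
```

View pics/s4.png

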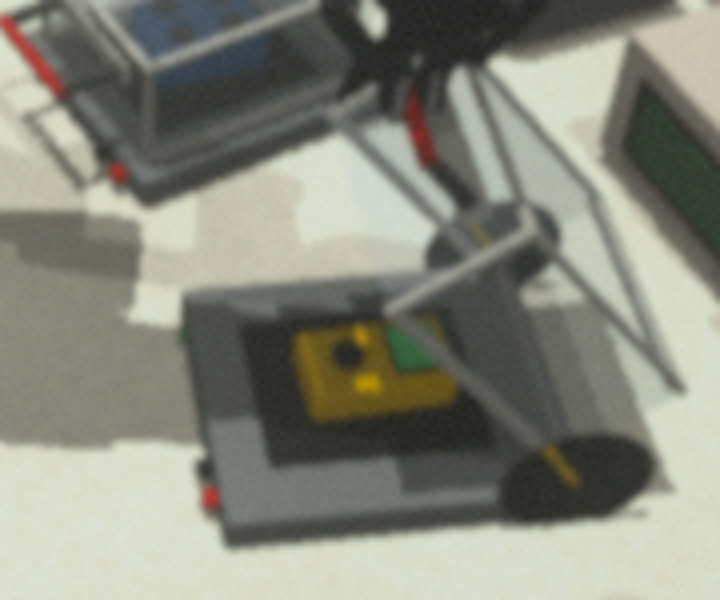

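The edge, (392,310) to (545,447), is now shallower than the stripe. I'll get numbers from the picked corners.

```bash
python3 - <<'E'
from h import *
from scipy.optimize import least_squares
S=camera_model("side")
q=lambda u,v:np.array((225+(u+.5)/4-.5,160+(v+.5)/4-.5))
loc=np.array([(-.215,-.085,.003),(-.215,-.085,.088),(-.0167,-.085,.088),(-.215,.085,.003)])
for n,P in dict(bal=[(425,297),(578,212),(690,395),(360,108)],over=[(450,285),(612,218),(693,403),(392,90)],now=[(392,310),(530,228),(683,388),(335,110)]).items():
    def res(p):
        a=p[0];o=[]
        for l,u in zip(loc,P):
            v=np.array([l[0]*np.cos(a)+l[2]*np.sin(a),l[1],-l[0]*np.sin(a)+l[2]*np.cos(a)])
            o+=list(proj(S,np.array([.7227,-.2384,.0418])+Ro.from_euler('z',-.2769).apply(v))-q(*u))
        return o
    r=least_squares(res,[1.],loss="soft_l1");print(n,r.x.round(3),np.round(res(r.x),1))
E
```

```text
bal [0.98] [ 0.3 -0.7 -4.   3.9 -0.8  0.4  0.8 -3.6]
over [1.07] [ 1.8 -1.1 -3.2  0.7  0.  -0.3 -0.3 -2.4]
now [0.89] [ 1.1 -0.1 -1.4  2.2 -0.8  0.9  0.5 -0.4]
```

```bash
python3 -c "
from station import *
s=sense();print(s['t'],s['finger_gap'],s['qd'].round(3));print(sign_off())"
```

```text
7.95 0.11964181359178226 [-0.001  0.002  0.003  0.001  0.     0.001]
the job is handed in; nothing more can be done
None
```

I handed the job in at 7.95 s with the right hood, the one over the multimeter, held in the gripper about 6° below balance. No verdict was reported.

- **Past balance:** I raised the hood to about 1.07 rad by camera and 1.11 by tool position, and held it there briefly before lowering it.
- **Final hold:** the camera fit gives 0.89 rad and the tool position 0.93; the allowed band is 0.81 to 0.975. The arm was still, the fingers were closed on the bar (gap 0.12), and the outside force was about 2 N.
- **Rest of the scene:** the left hood looked shut and the meter in place in the last side picture. I took no final picture of the whole bench, but nothing in the crops looked moved.

Two checks disagreed:

- **Angle:** tool-based angles read 0.02 to 0.04 rad above the camera fit throughout. Both stay inside the limits.
- **Arc radius:** my first radius was several mm too small. This built up a radial force of about 23 N midway, which fell to about 2 N after I widened the arc.

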